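# Set up the portion scale and clamp its outrigger leg

### The arm

A 7-joint arm with a two-finger parallel gripper is mounted at the origin on the work surface. World frame = base frame: x ahead of the robot, y to its left, z up, the work surface at z = 0. Lengths are in m, angles in rad, forces in N, time in s.
With the tool pointing down it reaches from about 0.35 to 0.9 m from the base axis. Payload 8.1 kg.
Tool frame: the origin (TCP) lies at the centre of the arm's flange, where the gripper is bolted on; the fingertips stand 178 mm ahead of it and the grasp point (between the pads) lies 159 mm ahead of it; z points along the fingers, y is the line along which they close (so a half turn about z gives the same grasp; the last joint's range is limited). The gripper opens to 92 mm and grips with 3 to 60 N. Pads are 19 mm wide; open, the fingers measure 130 mm over their backs; the gripper's body (75 mm by 190 mm) begins 47 mm behind the grasp point.
Start: joints at [-1.265, 0.434, 0.025, 1.573, -0.012, 1.134, -0.075], TCP at [0.248, 0.573, 0.405] pointing down, gripper open.
Joint ranges: [-2.62, 2.62], [-0.44, 2.09], [-1.27, 1.32], [0.08, 2.57], [-1.32, 4.46], [0.12, 2], [-2.74, 2.74]. Speed limits (rad/s): [2.22, 2.22, 3.01, 3.01, 3.14, 3.14, 3.14].

### API

Orientations are given as a rotation vector (axis times angle).
In Python, from cell import arm gives the robot as it stands. The module is installed in compiled form; this text tells all that it offers.
- The arm moves only by the shell command python3 -m inch 'ROWS' [FORCE]. ROWS is text: rows parted by semicolons, each of 5 numbers parted by spaces: the shift along the tool's x, y, z in m, then the turn about the tool's z in rad, then the finger opening in m, from 0 to 0.0918. In form: x y z roll fingers; .... A call has 1 to 5 rows; each row is the pose to reach, as a shift and turn from the pose commanded when the call began, along the tool's axes at that moment; what a row does not reach only later rows make up. A row lasts 1/10 s, in which the tool goes at most 50 mm and 8.59 degrees, less where a joint would pass 70% of its speed; a pose out of reach is approached as far as the arm can. A call with a gripper value outside its range is refused whole. The fingers move at their own pace and stop on an object; FORCE is the grip in N (left out, the last holds). Time passes only in rows, so rows that repeat a pose let the fingers close. It gives the time, the measured TCP pose, the force, the opening and the grip force at its end, in the units of the state.
- arm.observe(): the state, without advancing time (a new reading comes with each control period).
- arm.get_image(name): name is "scene" or "top"; returns the picture (384x512x3 uint8, red, green, blue); there is no depth.
- arm.get_calibration(name): a dict with "intrinsics" (3x3 intrinsics, pixels), "pose" (4x4, takes a point from camera to world coordinates). Camera axes: x right, y up, looking along -z (the intrinsics and any distortion apply to the point x, -y, -z); pixel columns grow to the right and rows downward; lengths in m; the calibration is good to about 2 mm. A picture is of the moment at which its call begins. get_calibration takes no time and is no camera call.
- arm.sign_off(): hands the job in; it is judged then, once.
Trained networks look in the newest picture that a camera, given by its name, has taken for a name from the list of things; names that differ only in an ending like _2 or _b are one class to them, and where a whole thing is asked for, a point or a joint stands for the part that bears it (a point fixed in the world has none). Each returns a list of dicts, best first, with "conf" (0 to 1); they miss things now and then, are a little off and sometimes report something else, mostly with a low value. They report only what shows in the picture. A call takes as long as a camera call. They do not tell look-alikes from the thing itself.
- arm.look_for(camera, query): "point" ([row, column] in pixels, amid what is visible of it).
- arm.silhouettes(camera, query): "region" (384x512 bool, what is visible of it) and "point" ([row, column] in pixels, amid what is visible of it).
- arm.place_of(camera, query): "point" ([row, column] in pixels: a listed point, or the origin of a listed thing).
The state is a dict: "clock": time; "joints": joint angles; "dq": joint speeds; "joint_efforts": joint torques, N m; "position": TCP position; "ee_rot": TCP orientation; "force": force on the tool from outside, world axes, zero at the start; "ft_torque": the same for the moment, N m; "width": opening from 0.0 (shut) to 1.0 (fully open); "gripper_force": force on a finger pad.
Only numpy, scipy, OpenCV 4.12 (cv2) and the standard library are available. Lean on these libraries where they do the work, as an engineer would, in place of code of your own. Each camera call takes 0.05 s, during which the arm holds its last target. There are 200 camera calls.

### The job

Set up the bakery's portion scale: lift the brass check weight, set it gently and upright in the middle of the scale's weighing pan and let it go. Then push the scale's sprung outrigger leg out until its yellow pointer is at the red length mark and, keeping the leg at the mark all the while, squeeze the orange cam lever fully closed towards the leg's steel grip plate. Finish while still holding leg and lever pinched like that at the mark (the leg springs back if let go), with the weight still on the pan and everything else left where it stands.

Things in the scene. Friction and masses are not known exactly. Their poses are not given: they have to be found in the camera images.
- weight: the brass (yellow metal) check weight, about 0.5 kg: an upright cylinder of 40 mm diameter up to 44 mm, then a narrow neck and a 26 mm knob from 55 to 65 mm (total height 65 mm). Origin at the centre of its underside, z up. Best gripped across the 40 mm cylinder.
- steel_a: a dark steel check weight of the same shape as the brass one (a bystander; the three weights swap places). Origin at the centre of its underside.
- steel_b: a second dark steel check weight of the same shape (a bystander). Origin at the centre of its underside.
- scale: the white portion scale, fixed to the bench. Origin on the bench, z up. Its housing (200 x 200 mm, top 70 mm above the bench) covers local y -200 to 0 mm and x -100 to +100 mm and carries the round pan. From the housing a dark rail (40 mm wide, top 50 mm above the bench) runs out along local +y at local x = 0 to y = 240 mm; the outrigger leg slides along it, parallel to local y.
- pan_center (a point): centre of the pan's top face: a flat aluminium disc without rim, 150 mm diameter, with an engraved ring of 48 mm in the middle; 102 mm above the bench when empty, moving vertically.
- pan (a joint): how far the sprung pan has sunk, m: 0 empty, stop at 0.025 (bottomed, which is rough handling); spring about 500 N/m, so the brass weight sinks it about 0.010.
- leg (a joint): how far the leg is pushed out along the scale's local +y, m: 0 (start, drawn in) to 0.13. A spring always draws it back towards 0 (about 2.5 N at 0, 4 N far out), so it stays out only while held. The pointer is at the mark when joint leg equals joint mark. The leg is an aluminium bar (20 mm wide, top 62 mm above the bench) with a small foot at its outer end.
- leg_grip (a point): middle of the outer face (the one facing local -y, towards the housing) of the leg's upright steel grip plate, 90 mm above the bench. The plate is 30 mm wide (local x), 10 mm thick (local y) and its top is 112 mm above the bench; push this face towards +y to move the leg out. At joint leg = 0 it lies at local x = 0, y = 80 mm of the scale.
- lever_face (a point): middle of the outer face (facing local +y) of the orange upright cam lever, 90 mm above the bench; the lever is 30 mm wide, 10 mm thick, top 112 mm above the bench. It rides on the leg, 54 mm from the point leg_grip (outside to outside) when open and 38 mm when closed: a gripper from above, its closing line along local y, straddles both. The gap beside them over the bar is free for fingertips down to 65 mm above the bench.
- lever (a joint): how far the cam lever is slid closed, m: 0 open, 0.016 fully closed (a firm stop against the cam block). It moves towards the grip plate (local -y), takes about 3 N and stays where it is left.
- mark (a joint): where the red length mark is set, m, in the same measure as joint leg (0.05 to 0.115). The mark is a stiff red clip on the +x side of the rail; leave it alone.
- leg_pointer (a point): the yellow pointer on the leg, on the rail's +x side: 50 mm above the bench, 24 mm from the rail's middle, 27 mm from point leg_grip along local +y.
- mark_line (a point): the red mark (5 mm wide), same side and height; the pointer coincides with it when the leg is at the mark.
- cake_ring: bystander: hollow cake ring, 110 mm diameter, 60 mm high, origin at the centre of its underside.
- cutter: bystander: steel pastry ring, 70 mm diameter, 45 mm high, origin at the centre of its underside.
- jar: bystander: amber jar, 66 mm diameter, 70 mm high, origin at the centre of its underside.
- spatula: bystander: spatula lying on the bench, about 280 mm long and under 25 mm high.
- slices: bystander: row of cake slices, 70 x 80 x 50 mm, origin at the centre of its underside.
Things that resemble listed ones, but are neither listed nor needed, are in the scene too. Several things look just like the weight: the one meant starts farthest to the robot's right.

How it is judged:
On the way, in this order (a step that is already met when the one before it is completed fails the run):
1. the brass weight stands centred on the pan, released (horizontal distance between weight and pan_center below 0.012 m and z of weight in the frame of pan_center between -0.004 and 0.004 m and angle between weight's own z axis and vertical below 0.1 rad and value of joint pan above 0.005 m and contact force between the fingers and weight below 0.1 N and linear speed of weight below 0.03 m/s), for 0.3 s.
2. the fingers hold the leg with its pointer at the mark, the lever still open (distance between leg_pointer and mark_line below 0.005 m and value of joint lever below 0.006 m and contact force between the fingers and leg above 0.5 N), for 0.2 s.
At the end, for the whole second after the job is handed in: The fingers still hold the leg (over 1 N, and over 1 N on the lever) with its pointer within 5 mm of the red mark and the cam lever closed (over 13.5 of 16 mm); the brass weight stands released, upright and at rest on the sunken pan, within 12 mm of its centre (all of step 1 and distance between leg_pointer and mark_line below 0.005 m and value of joint lever above 0.0135 m and contact force between the fingers and leg above 1 N and contact force between the fingers and lever above 1 N); the arm keeps its last pose, push and grip.
It fails at once if the lever is slid more than half closed while the pointer is over 12 mm from the mark (value of joint lever above 0.008 m and distance between leg_pointer and mark_line above 0.012 m).
It fails at once if the pan is slammed or pushed to its stop (value of joint pan above 0.023 m).
It fails at once if the red mark is shifted by over 5 mm (distance of mark_line from where it was at the start of the episode above 0.005 m).
It fails at once if a bystander is moved by over 30 mm (distance of any of steel_a, steel_b, cake_ring, cutter, jar, spatula, slices from where it was at the start of the episode above 0.03 m).
It also fails if it takes over 72 s, if anything falls off the work surface, if the arm or the gripper's body presses on something with over 40 N, if the wrist force passes 120 N, or if a joint passes its speed limit or range.

## Working session

There is one attempt and no reset: what is moved stays moved. The work goes in short steps, Python scripts to look and compute and a shell command to move; the robot and the scene stay as the last step left them, time stands still between calls to the robot, and variables do not carry over. Pictures are saved under pics/ and viewed, at most 10 in all, crops included, and the job is handed in when it is done.

```bash
mkdir -p pics; cat > h.py <<'E'
import numpy as np, cv2
from cell import arm
from scipy.spatial.transform import Rotation as R
def ray(cam,pt):
    c=arm.get_calibration(cam);K=np.array(c["intrinsics"]);P=np.array(c["pose"])
    d=np.linalg.inv(K)@[pt[1],pt[0],1]; d=P[:3,:3]@(d*[1,-1,-1]); return P[:3,3],d
def at(cam,pt,z):
    o,d=ray(cam,pt); return o+d*(z-o[2])/d[2]
def proj(cam,X):
    c=arm.get_calibration(cam);K=np.array(c["intrinsics"]);P=np.array(c["pose"])
    q=P[:3,:3].T@(np.array(X)-P[:3,3])*[1,-1,-1]; q=K@q; return q[1]/q[2],q[0]/q[2]
def save(cam,name,box=None,s=1):
    im=arm.get_image(cam)[:,:,::-1]
    if box: im=im[box[0]:box[1],box[2]:box[3]]
    cv2.imwrite("pics/"+name,cv2.resize(im,None,fx=s,fy=s,interpolation=cv2.INTER_CUBIC))
E
python3 - <<'E'
from h import *
np.set_printoptions(precision=3,suppress=True)
a=arm.get_image("top");b=arm.get_image("scene")
cv2.imwrite("pics/top0.png",cv2.resize(a[:,:,::-1],(800,600)));cv2.imwrite("pics/scene0.png",cv2.resize(b[:,:,::-1],(800,600)))
print(arm.observe())
for cam in("top","scene"):
    print(cam,arm.get_calibration(cam))
    for q,z in(("weight",0),("steel_a",0),("scale",0),("pan_center",.102),("leg_grip",.09),("lever_face",.09),("leg_pointer",.05),("mark_line",.05),("cake_ring",0),("cutter",0),("jar",0),("slices",0),("spatula",0)):
        for r in arm.place_of(cam,q)[:5]: print(q,round(r["conf"],2),np.array(r["point"]),at(cam,r["point"],z))
E
```

```text
{'clock': 0.1, 'joints': array([-1.265,  0.435,  0.025,  1.574, -0.012,  1.134, -0.075]), 'dq': array([ 0.   , -0.001, -0.001, -0.002, -0.   , -0.001, -0.001]), 'joint_efforts': array([  0.004, -66.913,   0.988, -31.514,  -0.06 ,   0.037,   0.   ]), 'position': array([0.248, 0.573, 0.404]), 'ee_rot': array([-0.638, -3.076,  0.002]), 'force': array([-0.025, -0.464, -0.85 ]), 'ft_torque': array([-0.015, -0.035,  0.03 ]), 'gripper_force': 0.0, 'width': 1.0003637519480175}
top {'intrinsics': array([[379.014,   0.   , 263.162],
       [  0.   , 379.014, 191.622],
       [  0.   ,   0.   ,   1.   ]]), 'pose': array([[ 0.018,  0.974, -0.228,  0.344],
       [-1.   ,  0.017, -0.007, -0.071],
       [-0.003,  0.228,  0.974,  1.029],
       [ 0.   ,  0.   ,  0.   ,  1.   ]])}
weight 0.73 [261.6 300.8] [ 0.394 -0.168  0.   ]
weight 0.72 [237.5 334.4] [ 0.46  -0.259  0.   ]
weight 0.51 [211.  304.6] [ 0.531 -0.179  0.   ]
steel_a 0.61 [215.  373.7] [ 0.524 -0.368  0.   ]
steel_a 0.49 [180.3 332.3] [ 0.62  -0.257  0.   ]
scale 0.92 [203.  212.7] [0.549 0.076 0.   ]
leg_grip 0.89 [199.7 176.9] [0.
[... 1036 characters left out ...]
0.551 0.084 0.   ]
scale 0.42 [231.  318.7] [0.476 0.108 0.   ]
pan_center 0.69 [195.  262.7] [ 0.559 -0.016  0.102]
leg_grip 0.66 [232.8 319.4] [0.545 0.156 0.09 ]
lever_face 0.47 [245.6 342.6] [0.537 0.218 0.09 ]
lever_face 0.4 [225.4 396.8] [0.397 0.27  0.09 ]
leg_pointer 0.7 [253.  321.2] [0.561 0.18  0.05 ]
mark_line 0.56 [278.  357.4] [0.558 0.283 0.05 ]
cake_ring 0.59 [287.8 217.9] [0.778 0.055 0.   ]
cake_ring 0.49 [240.2 289.4] [0.553 0.076 0.   ]
cutter 0.72 [233.7 177. ] [ 0.743 -0.142  0.   ]
jar 0.98 [165.6 137.3] [ 0.662 -0.43   0.   ]
slices 0.93 [224.9 392.7] [0.322 0.23  0.   ]
spatula 0.7 [140.6 260.8] [ 0.32  -0.257  0.   ]
spatula 0.42 [166.2 136.8] [ 0.665 -0.429 -0.   ]
```

View pics/top0.png

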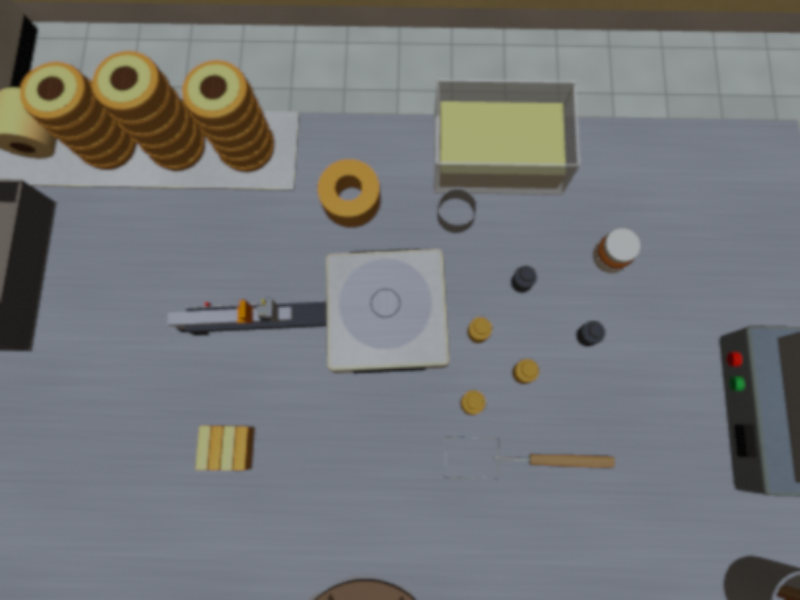

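View pics/scene0.png

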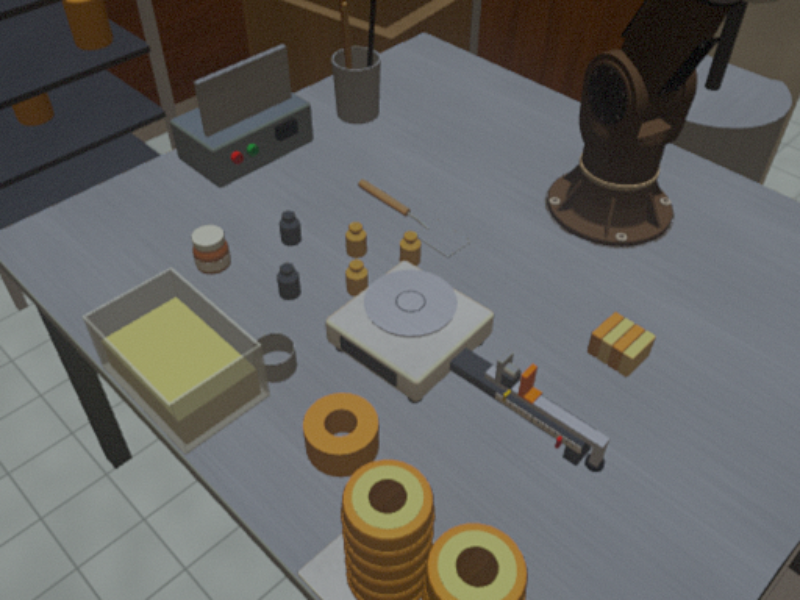

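Top view (800×600): brass look-alikes are at (480,328), (527,370) and (473,402), and the dark steel weights at (524,278) and (591,332). Base y decreases to the right, which is the robot's right. The brass one furthest that way is (527,370), y≈-0.26; the others are at y≈-0.17 and -0.18. I'll check it in a crop and fit the scale pose.

```bash
cat > fit.py <<'E'
from h import *
from scipy.optimize import least_squares
L={"scale":(0,0,0),"pan_center":(0,-.1,.102),"leg_grip":(0,.08,.09),"lever_face":(0,.134,.09),"leg_pointer":(.024,.107,.05)}
obs=[];mk=[]
for i in range(3):
  for cam in("top","scene"):
    arm.get_image(cam)
    for q,p in L.items():
        for r in arm.place_of(cam,q)[:1]:
            if r["conf"]>.4: obs.append((cam,q,r["point"]))
    for r in arm.place_of(cam,"mark_line")[:1]:
        if r["conf"]>.3: mk.append((cam,r["point"]))
def W(v,p): c,s=np.cos(v[2]),np.sin(v[2]); return np.array([v[0]+c*p[0]-s*p[1],v[1]+s*p[0]+c*p[1],p[2]])
def f(v): return np.concatenate([np.array(proj(c,W(v,L[q])))-p for c,q,p in obs])
s=least_squares(f,[.549,.08,0.03],loss="soft_l1")
v=s.x;print("scale x y yaw",v)
res=f(v).reshape(-1,2)
for (c,q,_),e in zip(obs,res): print(c,q,e.round(1))
for c,p in mk:
    w=at(c,p,.05)[:2]-v[:2];print("mark",c,np.array(p),"local",[w@[np.cos(v[2]),np.sin(v[2])],w@[-np.sin(v[2]),np.cos(v[2])]],"joint",w@[-np.sin(v[2]),np.cos(v[2])]-.107)
print("pan",W(v,L["pan_center"]),"grip",W(v,L["leg_grip"]))
for cam in("top","scene"):
    for r in arm.silhouettes(cam,"weight")[:4]:
        m=r["region"];ys,xs=np.nonzero(m);print(cam,"weight ctr at z.03",at(cam,(ys.mean(),xs.mean()),.03),r["conf"],m.sum())
save("top","w.png",(180,280,270,400),5)
E
python3 fit.py
```

```text
scale x y yaw [0.54729247 0.07683487 0.08162405]
top scale [-2.2  0. ]
top pan_center [0.9 0.3]
top leg_grip [-0.4  1.8]
top lever_face [-0.7  0.1]
top leg_pointer [0.  0.6]
scene scale [ 1.9 -1.7]
scene pan_center [-1.3  2.1]
scene leg_grip [-0.1 -0.5]
scene lever_face [2.4 1.1]
scene leg_pointer [2.7 1.4]
top scale [-1.8 -0.5]
top pan_center [2.1 0.2]
top leg_grip [-0.1 -0.5]
top lever_face [ 0.3 -0.8]
top leg_pointer [-0.5  1.2]
scene pan_center [ 1.3 -0.3]
scene leg_grip [1.1 0.5]
scene lever_face [-2.8  1.7]
scene leg_pointer [0.5 0.6]
top scale [4.2 0.3]
top pan_center [0.4 4.5]
top leg_grip [-3.4  1.7]
top leg_pointer [-1.3  0.2]
scene scale [ 0.9 -3. ]
scene pan_center [-0.  -3.6]
scene leg_grip [-1.4  2.8]
scene lever_face [-2.2  1.2]
scene leg_pointer [-1.4  0.9]
mark scene [280.4 357.7] local [np.float64(0.03230029442689323), np.float64(0.20855300912918742)] joint 0.10155300912918742
mark scene [280.7 357.3] local [np.float64(0.033578394996836784), np.float64(0.20830839918500346)] joint 0.10130839918500346
mark scene [277.8 358.9] local [np.float64(0.024502957805272854), np.float64(0.2068203688821225)] joint 0.09982036888212249
pan [ 0.55544581 -0.0228322   0.102     ] grip [0.54076979 0.15656851 0.09      ]
top weight ctr at z.03 [ 0.52621294 -0.18091323  0.03      ] 0.67 215
top weight ctr at z.03 [ 0.40441418 -0.16901626  0.03      ] 0.57 213
top weight ctr at z.03 [ 0.45753656 -0.25832022  0.03      ] 0.46 194
scene weight ctr at z.03 [ 0.40025549 -0.17110361  0.03      ] 0.76 253
scene weight ctr at z.03 [ 0.52512643 -0.18431803  0.03      ] 0.69 286
scene weight ctr at z.03 [ 0.45795713 -0.25676564  0.03      ] 0.68 247
scene weight ctr at z.03 [ 0.33464022 -0.20101334  0.03      ] 0.52 687
```

View pics/w.png

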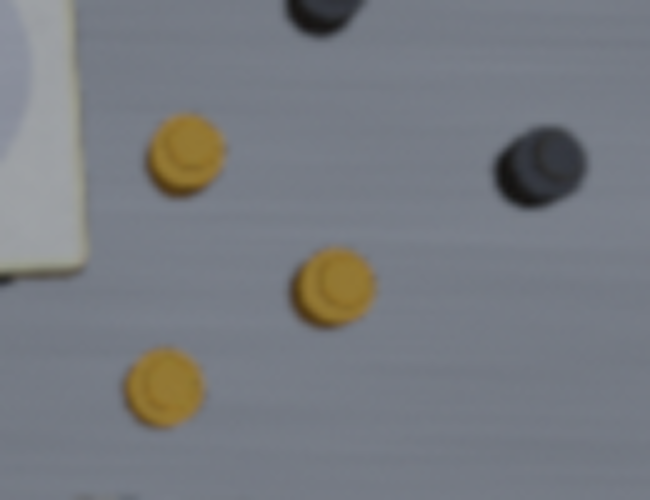

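The crop shows the chosen upright brass weight at crop pixel (335,287). It is clear of the other two brass ones at (188,153) and (165,387) and of the dark steel ones. Its position is about (0.458,-0.258). Turning and moving towards it.

```bash
cat > to.py <<'E'
import sys
from h import *
def go(t,yaw=None):
    s=arm.observe();M=R.from_rotvec(s["ee_rot"]);m=M.as_matrix()
    d=m.T@(np.array(t)-s["position"]); cur=np.arctan2(m[1,1],m[0,1])
    print("shift",d.round(4),"roll",None if yaw is None else round(-(yaw+np.pi/2-cur),4),"tilt",m[2,2].round(4),"clock",s["clock"],"F",s["force"].round(1),"w",s["width"],s["gripper_force"],"pos",s["position"].round(4),"j",s["joints"].round(2))
if __name__=="__main__":
    a=[float(x) for x in sys.argv[1:]]; go(a[:3],a[3] if len(a)>3 else None)
E
python3 -m inch '-0.03 -0.038 0 -0.12 0.0918; -0.06 -0.076 0 -0.24 0.0918; -0.09 -0.114 0 -0.36 0.0918; -0.12 -0.152 0 -0.48 0.0918; -0.15 -0.19 0 -0.49 0.0918' 15; python3 to.py 0.458 -0.258 0.33 0.0816
```

```text
clock: 4.15
position: [0.3108, 0.3375, 0.4049]
ee_rot: [-0.134, 3.138, 0.001]
force: [1.2, -0.3, -0.4]
width: 0.999
gripper_force: 0.0
shift [-0.0958 -0.606   0.0747] roll 0.0038 tilt -1.0 clock 4.15 F [ 1.2 -0.3 -0.4] w 0.999113469937941 0.0 pos [0.3108 0.3375 0.4049] j [-0.92  0.17 -0.02  1.96  0.    1.02  0.71]
```

```bash
python3 -m inch '-0.008 -0.049 0 0 0.0918; -0.016 -0.098 0 0 0.0918; -0.024 -0.147 0 0 0.0918; -0.032 -0.196 0 0 0.0918; -0.04 -0.245 0 0 0.0918' >/dev/null; python3 -m inch '-0.008 -0.049 0 0 0.0918; -0.016 -0.098 0 0 0.0918; -0.024 -0.147 0 0 0.0918; -0.032 -0.196 0 0 0.0918; -0.04 -0.245 0.03 0 0.0918' >/dev/null; python3 -m inch '-0.008 -0.049 0.02 0 0.0918; -0.016 -0.098 0.04 0 0.0918; -0.016 -0.11 0.045 0 0.0918; -0.016 -0.11 0.045 0 0.0918'; python3 to.py 0.458 -0.258 0.187 0.0816
```

```text
clock: 5.55
position: [0.4527, -0.247, 0.3328]
ee_rot: [0.12, -3.137, 0.002]
force: [0.3, 0.3, 0.1]
width: 0.999
gripper_force: 0.0
shift [-0.0048 -0.0111  0.1458] roll -0.0051 tilt -1.0 clock 5.55 F [0.3 0.3 0.1] w 0.9993306734531452 0.0 pos [ 0.4527 -0.247   0.3328] j [ 0.    0.36  0.51  1.96 -0.22  0.88  2.28]
```

```bash
python3 -m inch '-0.002 -0.005 0.04 0 0.0918; -0.004 -0.01 0.08 0 0.0918; -0.005 -0.01 0.12 0 0.0918; -0.005 -0.01 0.145 0 0.0918; -0.005 -0.01 0.145 0 0.0918'; python3 to.py 0.458 -0.258 0.187 0.0816; python3 - <<'E'
from h import *
im=np.hstack([arm.get_image("top")[170:290,260:400],arm.get_image("scene")[110:230,170:310]])
cv2.imwrite("pics/g0.png",cv2.resize(im[:,:,::-1],(784,336),interpolation=cv2.INTER_CUBIC))
E
```

```text
clock: 6.05
position: [0.4582, -0.2519, 0.1865]
ee_rot: [0.129, -3.134, -0.005]
force: [-0.7, -0.1, -0.4]
width: 1.0
gripper_force: 0.0
shift [ 0.0007 -0.006  -0.0005] roll 0.0005 tilt -1.0 clock 6.05 F [-0.7 -0.1 -0.4] w 0.9996293233233113 0.0 pos [ 0.4582 -0.2519  0.1865] j [ 0.13  0.59  0.38  2.05 -0.39  0.57  2.43]
```

View pics/g0.png

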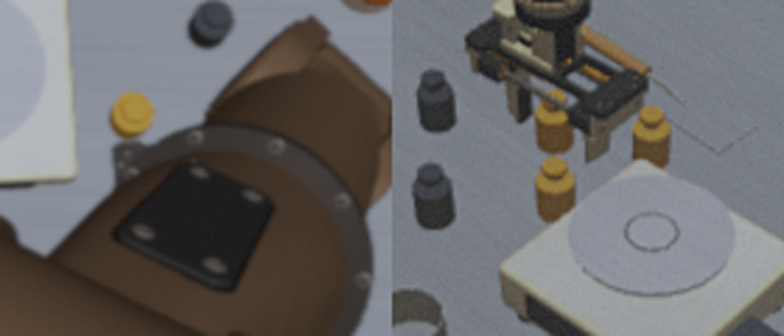

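The scene crop shows the fingers either side of the target weight at crop (553,125), and the other weights are clear. Centring 6 mm and closing.

```bash
python3 -m inch '0 -0.006 0 0 0.0918; 0 -0.006 0 0 0.0918; 0 -0.006 0 0 0.03; 0 -0.006 0 0 0.03; 0 -0.006 0 0 0.03' 20;python3 -m inch '0 0 0 0 0.03; 0 0 0 0 0.03; 0 0 0 0 0.03; 0 0 0 0 0.03' ; python3 to.py 0.458 -0.258 0.187 0.0816
```

```text
clock: 6.65
position: [0.4596, -0.2595, 0.1892]
ee_rot: [-0.128, 3.139, 0.0]
force: [-0.1, 0.5, -0.9]
width: 0.788
gripper_force: 0.0
clock: 7.05
position: [0.4594, -0.2595, 0.1888]
ee_rot: [0.127, -3.139, -0.001]
force: [-0.2, 2.3, 1.5]
width: 0.439
gripper_force: 1.6
shift [0.0013 0.0016 0.0018] roll -0.0005 tilt -1.0 clock 7.05 F [-0.2  2.3  1.5] w 0.4390358972041362 1.6450997827996616 pos [ 0.4594 -0.2595  0.1888] j [ 0.14  0.59  0.38  2.04 -0.39  0.58  2.44]
```

```bash
python3 -m inch '0 0 0 0 0.03; 0 0 0 0 0.03; 0 0 -0.005 0 0.03; 0 0 -0.02 0 0.03; 0 0 -0.05 0 0.03' ;python3 -m inch '0 0 -0.03 0 0.03; 0 0 -0.06 0 0.03; 0 0 -0.09 0 0.03; 0 0 -0.09 0 0.03' ; python3 to.py 0.5554 -0.0228 0.32 0.0816
```

```text
clock: 7.55
position: [0.4585, -0.2591, 0.2378]
ee_rot: [0.127, -3.135, -0.003]
force: [-0.1, 0.1, -4.8]
width: 0.432
gripper_force: 20.0
clock: 7.95
position: [0.4601, -0.2606, 0.3323]
ee_rot: [-0.126, 3.134, -0.004]
force: [-0.2, -1.1, -5.3]
width: 0.431
gripper_force: 20.0
shift [-0.114   0.2294  0.0123] roll -0.001 tilt -1.0 clock 7.95 F [-0.2 -1.1 -5.3] w 0.43122736562781855 19.99896054287092 pos [ 0.4601 -0.2606  0.3323] j [ 0.02  0.38  0.52  1.93 -0.24  0.89  2.31]
```

```bash
python3 -m inch '-0.022 0.045 0 0 0.03; -0.044 0.09 0 0 0.03; -0.066 0.135 0 0 0.03; -0.088 0.18 0 0 0.03; -0.11 0.225 0 0 0.03' ;python3 -m inch '-0.004 0.004 0 0 0.03; -0.004 0.004 0 0 0.03;-0.004 0.004 0 0 0.03'; python3 - <<'E'
from h import *
from to import go
print(at("top",(303*.64,384.5*.64),.102),at("scene",(301*.64,409.5*.64),.102))
# disc by low-gradient blob: ring centre by HoughCircles on initial top picture
im=cv2.imread("pics/top0.png",0)
print(cv2.HoughCircles(cv2.GaussianBlur(im,(5,5),0)[240:380,320:460],cv2.HOUGH_GRADIENT,1,200,param1=60,param2=12,minRadius=40,maxRadius=55),cv2.HoughCircles(im[270:340,350:420],cv2.HOUGH_GRADIENT,1,200,param1=30,param2=8,minRadius=12,maxRadius=18))
go((0.5554,-0.0228,0.30),.0816)
a=arm.get_image("top")[130:260,180:320];b=arm.get_image("scene")[90:220,200:340]
cv2.imwrite("pics/p0.png",cv2.resize(np.hstack([a,b])[:,:,::-1],(784,364),interpolation=cv2.INTER_CUBIC))
E
```

```text
clock: 8.45
position: [0.5506, -0.0249, 0.3275]
ee_rot: [0.127, -3.137, 0.0]
force: [0.9, -1.1, -5.1]
width: 0.432
gripper_force: 20.0
clock: 8.75
position: [0.5536, -0.0236, 0.3279]
ee_rot: [0.126, -3.137, 0.001]
force: [0.2, -0.5, -4.7]
width: 0.432
gripper_force: 20.0
[ 0.55361151 -0.02152874  0.102     ] [ 0.55446522 -0.02245347  0.102     ]
[[[90.5 90.5 40.7]]] [[[35.5 31.5 16.1]]]
shift [-0.0019  0.0007  0.0278] roll -0.0015 tilt -1.0 clock 8.75 F [ 0.2 -0.5 -4.7] w 0.4321968842472235 19.998659039702034 pos [ 0.5536 -0.0236  0.3279] j [-0.4   0.42  0.47  1.87 -0.24  0.91  1.83]
```

View pics/p0.png

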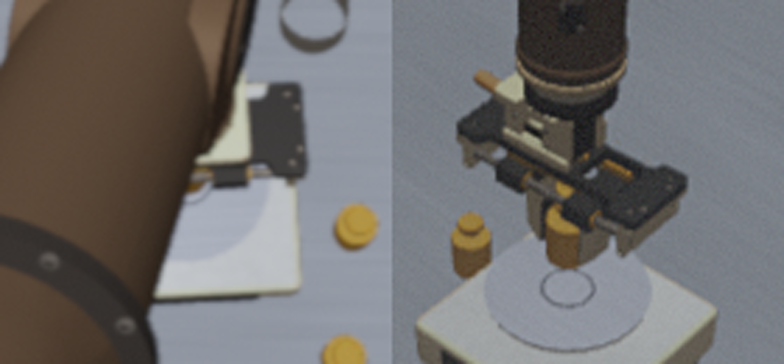

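The scene crop shows the brass weight, hanging upright, directly above the engraved ring at crop (567,287). Lowering it gently.

```bash
python3 -m inch '-0.001 0.001 0.01 0 0.03; -0.001 0.001 0.02 0 0.03; -0.001 0.001 0.028 0 0.03; -0.001 0.001 0.03 0 0.03; -0.001 0.001 0.03 0 0.03';  python3 -m inch '0 0 0.003 0 0.03; 0 0 0.006 0 0.03; 0 0 0.009 0 0.03; 0 0 0.012 0 0.03; 0 0 0.012 0 0.03';python3 to.py 0.5545 -0.0223 0.281 .0816
```

```text
clock: 9.35
position: [0.5551, -0.0216, 0.2982]
ee_rot: [0.127, -3.138, 0.0]
force: [0.6, 0.1, -4.1]
width: 0.43
gripper_force: 20.0
clock: 9.85
position: [0.5554, -0.0214, 0.2867]
ee_rot: [-0.128, 3.139, 0.0]
force: [0.5, 0.5, -3.0]
width: 0.432
gripper_force: 20.0
shift [ 0.001  -0.0008  0.0057] roll -0.0004 tilt -1.0 clock 9.85 F [ 0.5  0.5 -3. ] w 0.4317897230559279 19.9995351616235 pos [ 0.5554 -0.0214  0.2867] j [-0.38  0.47  0.44  1.91 -0.27  0.82  1.86]
```

```bash
python3 -m inch '0 0 0.003 0 0.03; 0 0 0.006 0 0.03; 0 0 0.006 0 0.03; 0 0 0.006 0 0.03; 0 0 0.006 0 0.03' 5; python3 -m inch '0 0 0 0 0.046; 0 0 0 0 0.046; 0 0 0 0 0.055; 0 0 0 0 0.07; 0 0 0 0 0.0918'; python3 -m inch '0 0 0 0 0.0918; 0 0 0 0 0.0918; 0 0 0 0 0.0918'; python3 to.py 0.5545 -0.0223 0.281 .0816
```

```text
clock: 10.35
position: [0.5555, -0.0214, 0.2811]
ee_rot: [-0.127, 3.139, 0.0]
force: [-0.6, 0.9, -1.4]
width: 0.433
gripper_force: 5.0
clock: 10.85
position: [0.5553, -0.0215, 0.2809]
ee_rot: [-0.127, 3.139, 0.0]
force: [0.0, 0.6, -0.3]
width: 0.716
gripper_force: 0.0
clock: 11.15
position: [0.5553, -0.0214, 0.2809]
ee_rot: [0.127, -3.139, -0.0]
force: [-0.3, 0.5, -1.2]
width: 0.968
gripper_force: 0.0
shift [ 0.0009 -0.0008 -0.0001] roll -0.0005 tilt -1.0 clock 11.15 F [-0.3  0.5 -1.2] w 0.968229188206175 0.0 pos [ 0.5553 -0.0214  0.2809] j [-0.37  0.48  0.44  1.91 -0.28  0.81  1.87]
```

Raise straight up, then look unobstructed over towards the leg.

```bash
python3 -m inch '0 0 -0.02 0 0.0918; 0 0 -0.05 0 0.0918; 0 0 -0.09 0 0.0918; 0 0 -0.12 0 0.0918; 0 0 -0.12 0 0.0918'; python3 -m inch '0 0.049 0 0 0.0918; 0 0.098 0 0 0.0918; 0 0.147 0 0 0.0918; 0 0.196 0 0 0.0918; 0 0.206 0 0 0.0918'; python3 - <<'E'
from h import *
from to import go
a=arm.get_image("top")[130:260,100:320];b=arm.get_image("scene")[140:300,180:400]
cv2.imwrite("pics/q0.png",cv2.resize(np.vstack([a,b])[:,:,::-1],None,fx=2,fy=2,interpolation=cv2.INTER_CUBIC))
for cam in("top","scene"):
    for q,z in (("weight",.092),("leg_grip",.09),("lever_face",.09),("leg_pointer",.05),("mark_line",.05)):
        for r in arm.place_of(cam,q)[:3]: print(cam,q,round(r["conf"],2),np.array(r["point"]),at(cam,r["point"],z).round(4))
go((0.5394,.1835,.30),.0816)
E
```

```text
clock: 11.65
position: [0.5564, -0.022, 0.4051]
ee_rot: [-0.127, 3.132, 0.001]
force: [0.7, 0.4, -0.0]
width: 1.0
gripper_force: 0.0
clock: 12.15
position: [0.5371, 0.1909, 0.3997]
ee_rot: [0.141, -3.137, -0.004]
force: [-0.1, 0.7, 0.2]
width: 1.001
gripper_force: 0.0
top weight 0.79 [213.5 306. ] [ 0.5083 -0.1725  0.092 ]
top weight 0.74 [260.7 301.5] [ 0.3916 -0.1607  0.092 ]
top weight 0.59 [194.4 247.5] [ 0.5547 -0.0246  0.092 ]
top leg_grip 0.88 [200.6 175.4] [0.5358 0.1575 0.09  ]
top leg_grip 0.47 [129.5 225.8] [0.7301 0.0378 0.09  ]
top lever_face 0.64 [199.2 155.2] [0.5385 0.209  0.09  ]
top leg_pointer 0.9 [194.2 167.2] [0.5609 0.1902 0.05  ]
top leg_pointer 0.27 [201.7 175.9] [0.541  0.1657 0.05  ]
scene weight 0.73 [185.1 226.7] [ 0.5923 -0.1121  0.092 ]
scene weight 0.69 [192.4 262.6] [ 0.5457 -0.0291  0.092 ]
scene weight 0.52 [165.8 261.3] [ 0.4764 -0.102   0.092 ]
scene leg_grip 0.93 [230.1 320. ] [0.5376 0.152  0.09  ]
scene lever_face 0.71 [246.5 338.8] [0.545  0.2137 0.09  ]
scene lever_face 0.26 [231.5 173.1] [ 0.7863 -0.0865  0.09  ]
scene leg_pointer 0.94 [254.9 319.8] [0.5676 0.1815 0.05  ]
scene leg_pointer 0.68 [231.4 320.8] [0.51   0.1367 0.05  ]
scene mark_line 0.54 [278.6 358.8] [0.5568 0.2861 0.05  ]
scene mark_line 0.42 [195.4 260.9] [ 0.5262 -0.0534  0.05  ]
shift [-0.0007  0.0003  0.1009] roll -0.0015 tilt -1.0 clock 12.75 F [ 0.9  0.3 -0.5] w 1.0014693386940208 0.0 pos [0.5388 0.1832 0.4009] j [-0.75  0.36  0.44  1.74 -0.17  1.08  1.4 ]
```

View pics/q0.png

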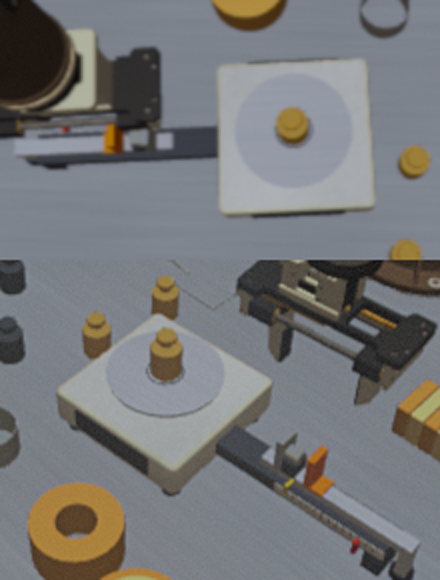

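The picture shows the weight upright in the middle of the pan (top crop (292,124), scene crop (166,355)) with the ring visible around its base. The leg, lever (315,467) and red mark (355,545) are untouched. Lowering over the plate and lever.

```bash
python3 -m inch '0 0 0.04 0 0.0918; 0 0 0.08 0 0.0918; 0 0 0.11 0 0.0918; 0 0 0.13 0 0.0918; 0 0 0.13 0 0.0918'; python3 -m inch '0 0 0.01 0 0.0918; 0 0 0.02 0 0.0918; 0 0 0.02 0 0.0918;0 0 0.02 0 0.0918'; python3 - <<'E'
from h import *
from to import go
go((0.5394,.1835,.249),.0816)
b=arm.get_image("scene")[180:320,260:420];a=arm.get_image("top")[130:270,100:260]
cv2.imwrite("pics/r0.png",cv2.resize(np.hstack([a,b])[:,:,::-1],None,fx=2.5,fy=2.5,interpolation=cv2.INTER_CUBIC))
E
```

```text
clock: 13.25
position: [0.5376, 0.1834, 0.2683]
ee_rot: [0.127, -3.134, 0.003]
force: [-0.6, 0.2, 0.3]
width: 1.001
gripper_force: 0.0
clock: 13.65
position: [0.5388, 0.1839, 0.2512]
ee_rot: [-0.127, 3.139, 0.0]
force: [0.4, 0.4, 0.9]
width: 0.997
gripper_force: 0.0
shift [-0.0006 -0.0005  0.0022] roll -0.0005 tilt -1.0 clock 13.65 F [0.4 0.4 0.9] w 0.9972805735528001 0.0 pos [0.5388 0.1839 0.2512] j [-0.69  0.54  0.37  1.9  -0.27  0.76  1.49]
```

View pics/r0.png

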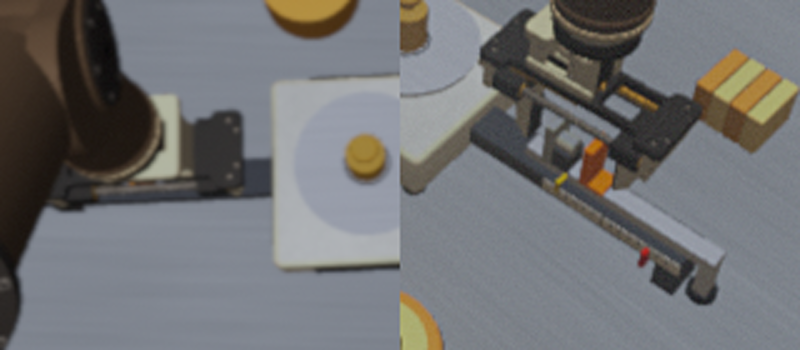

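Scene crop: the fingers straddle the plate (565,145) and the lever (592,165); pointer at (561,180), red mark at (643,257). Narrowing the opening without touching, then pushing out.

```bash
python3 -m inch '0 0 0.002 0 0.07; 0 0 0.002 0 0.07; 0 0 0.002 0 0.07; 0 0 0.002 0 0.07; 0 0 0.002 0 0.07' 15; python3 -m inch '0 0.015 0 0 0.07; 0 0.03 0 0 0.07; 0 0.045 0 0 0.07; 0 0.06 0 0 0.07; 0 0.06 0 0 0.07';python3 -m inch '0 0.015 0 0 0.07; 0 0.03 0 0 0.07; 0 0.035 0 0 0.07; 0 0.035 0 0 0.07'; cat > pm.py <<'E'
from h import *
from to import go
v=np.array([0.5473,0.0768]);u=np.array([-np.sin(.0816),np.cos(.0816)])
s=arm.observe();print("tcp local y",(s["position"][:2]-v)@u,"lat",(s["position"][:2]-v)@[u[1],-u[0]],"leg if touching",(s["position"][:2]-v)@u-s["width"]*.0918/2-.08)
go(s["position"],.0816)
for i in range(3):
    im=arm.get_image("scene")
    for q in("leg_pointer","mark_line","leg_grip","lever_face"):
        for r in arm.place_of("scene",q)[:1]: print(q,round(r["conf"],2),np.array(r["point"]),"local y",((at("scene",r["point"],.05 if q in("leg_pointer","mark_line") else .09)[:2]-v)@u).round(4))
im=im[225:315,280:400]
hsv=cv2.cvtColor(im,cv2.COLOR_RGB2HSV)
for n,m in(("yel",(hsv[...,0]>22)&(hsv[...,0]<34)&(hsv[...,1]>120)),("red",((hsv[...,0]<5)|(hsv[...,0]>172))&(hsv[...,1]>130))):
    k,l,st,c=cv2.connectedComponentsWithStats(m.astype(np.uint8))
    for i in range(1,k):
        if st[i,4]>4: p=(c[i][1]+225,c[i][0]+280);w=at("scene",p,.05)[:2]-v;print(n,st[i,4],np.round(p,1),"local",w@[u[1],-u[0]],w@u)
import sys
if len(sys.argv)>1: cv2.imwrite(sys.argv[1],cv2.resize(im[:,:,::-1],None,fx=6,fy=6,interpolation=cv2.INTER_CUBIC))
E
python3 pm.py pics/s0.png
```

```text
clock: 14.25
position: [0.5387, 0.1839, 0.2489]
ee_rot: [-0.127, 3.139, 0.0]
force: [-0.5, 0.6, 0.8]
width: 0.761
gripper_force: 0.0
clock: 14.75
position: [0.5332, 0.2474, 0.2488]
ee_rot: [-0.134, 3.138, 0.002]
force: [2.5, -1.5, 0.4]
width: 0.763
gripper_force: 1.2
clock: 15.15
position: [0.5307, 0.2792, 0.2487]
ee_rot: [0.129, -3.139, 0.0]
force: [1.8, -3.1, -0.1]
width: 0.763
gripper_force: 1.5
tcp local y 0.20305573182792958 lat -4.9108085736707716e-05 leg if touching 0.08804095860042017
shift [0. 0. 0.] roll 0.0008 tilt -1.0 clock 15.15 F [ 1.8 -3.1 -0.1] w 0.7628490899239523 1.5003538504242897 pos [0.5307 0.2792 0.2487] j [-0.83  0.58  0.37  1.82 -0.28  0.79  1.34]
leg_pointer 0.75 [274.9 351.1] local y 0.1893
mark_line 0.54 [279.7 355.8] local y 0.2043
leg_grip 0.77 [252.3 350.2] local y 0.1654
lever_face 0.61 [265. 373.] local y 0.2226
leg_pointer 0.94 [273.7 351. ] local y 0.1873
mark_line 0.66 [166.1 137.5] local y -0.4631
leg_grip 0.73 [251.6 350.2] local y 0.1643
lever_face 0.45 [266.9 372.5] local y 0.2245
leg_pointer 0.73 [274.4 355.1] local y 0.1954
mark_line 0.5 [281.2 356.2] local y 0.2072
leg_grip 0.86 [251.6 353.9] local y 0.1706
yel 15 [271.1 355.3] local 0.013906591982698682 0.19078544640606812
red 18 [281.6 357.2] local 0.03565245279046345 0.2094483888300877
```

View pics/s0.png

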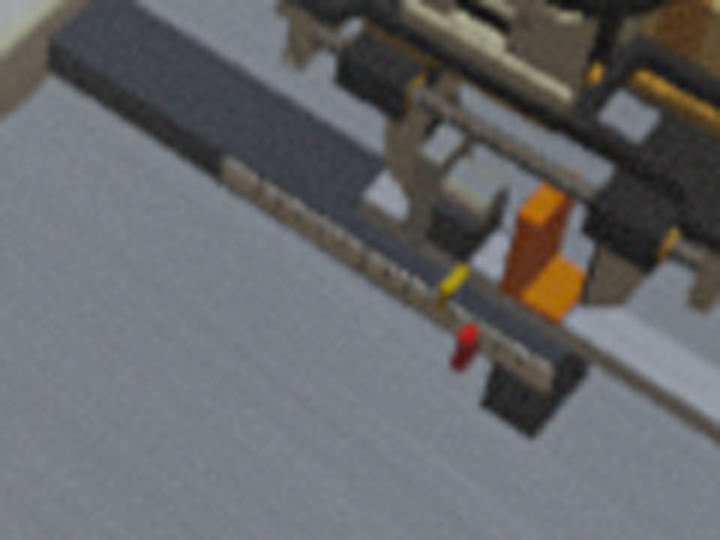

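The crop shows the yellow pointer at (455,283), still one to two cm short of the red clip at (465,345), and the lever still open. I'll measure the gap from the initial top picture, which views it nearly vertically.

```bash
python3 - <<'E'
from h import *
v=np.array([0.5473,0.0768]);u=np.array([-np.sin(.0816),np.cos(.0816)])
def blobs(cam,rgb,z):
    hsv=cv2.cvtColor(rgb,cv2.COLOR_BGR2HSV);s=.64
    for n,m in(("yel",(hsv[...,0]>20)&(hsv[...,0]<36)&(hsv[...,1]>90)),("red",((hsv[...,0]<6)|(hsv[...,0]>170))&(hsv[...,1]>100))):
        k,l,st,c=cv2.connectedComponentsWithStats(m.astype(np.uint8))
        for i in range(1,k):
            p=((c[i][1]+.5)*s-.5,(c[i][0]+.5)*s-.5);w=at(cam,p,z)[:2]-v;la,y=w@[u[1],-u[0]],w@u
            if st[i,4]>6 and abs(la)<.06 and .05<y<.26: print(cam,n,st[i,4],np.round(p,1),"z",z,"lat %.4f y %.4f"%(la,y))
for z in(.045,.05,.055):
    blobs("top",cv2.imread("pics/top0.png"),z);blobs("scene",cv2.imread("pics/scene0.png"),z)
E
```

```text
top red 13 [194.3 132. ] z 0.045 lat 0.0298 y 0.2070
scene yel 44 [251.3 324. ] z 0.045 lat 0.0100 y 0.1022
scene red 49 [281.7 357.3] z 0.045 lat 0.0324 y 0.2086
top red 13 [194.3 132. ] z 0.05 lat 0.0285 y 0.2052
scene yel 44 [251.3 324. ] z 0.05 lat 0.0136 y 0.1041
scene red 49 [281.7 357.3] z 0.05 lat 0.0359 y 0.2099
top red 13 [194.3 132. ] z 0.055 lat 0.0273 y 0.2035
scene yel 44 [251.3 324. ] z 0.055 lat 0.0172 y 0.1060
scene red 49 [281.7 357.3] z 0.055 lat 0.0394 y 0.2112
```

```bash
python3 -m inch '0 0.007 0 0 0.07; 0 0.0135 0 0 0.07; 0 0.0135 0 0 0.07; 0 0.0135 0 0 0.07'; python3 pm.py pics/s1.png; python3 - <<'E'
from h import *
t=arm.get_image("top")[165:225,90:190]
cv2.imwrite("pics/s1.png",np.vstack([cv2.imread("pics/s1.png")[120:420],cv2.resize(t[::,:,::-1],(720,290),interpolation=cv2.INTER_CUBIC)]))
E
```

```text
clock: 16.3
position: [0.5297, 0.2923, 0.2489]
ee_rot: [0.128, -3.139, -0.0]
force: [0.9, -3.9, -2.8]
width: 0.764
gripper_force: 1.6
tcp local y 0.2162240491524554 lat 1.3916732857870332e-05 leg if touching 0.10114579214686752
shift [0. 0. 0.] roll 0.0002 tilt -1.0 clock 16.3 F [ 0.9 -3.9 -2.8] w 0.7642321787709779 1.6317057609558105 pos [0.5297 0.2923 0.2489] j [-0.85  0.59  0.37  1.81 -0.28  0.8   1.32]
leg_pointer 0.64 [276.2 358.2] local y 0.2033
mark_line 0.53 [279.1 359.8] local y 0.2103
leg_grip 0.68 [256.6 354.5] local y 0.1793
lever_face 0.58 [267.8 380.8] local y 0.2395
leg_pointer 0.56 [278.4 358.9] local y 0.2077
mark_line 0.36 [282.  356.3] local y 0.2085
leg_grip 0.55 [256.5 355.5] local y 0.1808
lever_face 0.72 [152.8 181.9] local y -0.3736
leg_pointer 0.66 [276.2 360.5] local y 0.2073
mark_line 0.36 [279.9 355.6] local y 0.2043
leg_grip 0.7 [252.6 354.1] local y 0.1725
lever_face 0.5 [267.3 378.6] local y 0.2352
yel 13 [274.3 360.4] local 0.014097123787927933 0.20428592980268545
red 13 [282.4 357.3] local 0.03743100181052343 0.21078688719871871
```

View pics/s1.png

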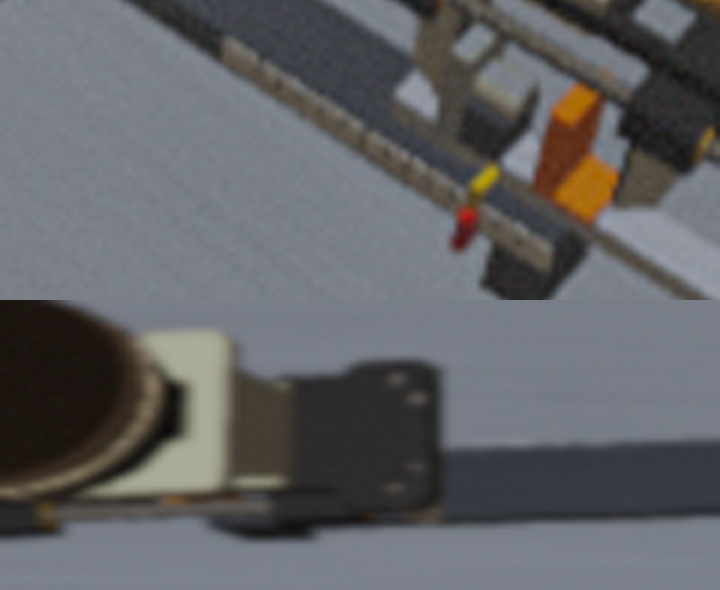

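The pointer (485,183) now lies in line with the red clip (465,215) and touches it in the view, so the leg is at the mark with the lever open. Closing while shifting the tool back by half the closure, so the plate-side pad stays put.

```bash
python3 -m inch '0 -0.002 0 0 0.066; 0 -0.004 0 0 0.062; 0 -0.006 0 0 0.058; 0 -0.007 0 0 0.056; 0 -0.007 0 0 0.056' 15; python3 pm.py | egrep "tcp|yel|red|point"
```

```text
clock: 17.6
position: [0.5304, 0.2847, 0.2488]
ee_rot: [0.127, -3.139, 0.0]
force: [-0.5, -3.5, -2.0]
width: 0.612
gripper_force: 2.0
tcp local y 0.20854266350436698 lat 8.475268233838595e-05 leg if touching 0.10047386984118893
leg_pointer 0.97 [277.7 357.5] local y 0.2043
leg_pointer 0.67 [276.5 358.4] local y 0.2041
leg_pointer 0.88 [277.  356.1] local y 0.2009
yel 15 [274.9 360.5] local 0.015296845037361338 0.2052470682827084
red 14 [281.9 357.1] local 0.036625433119825815 0.20985170844156686
```

```bash
python3 -m inch '0 -0.0015 0 0 0.052; 0 -0.0035 0 0 0.048; 0 -0.0055 0 0 0.044; 0 -0.0075 0 0 0.04; 0 -0.0085 0 0 0.034' 15; python3 -m inch '0 0 0 0 0.03; 0 0 0 0 0.03; 0 0 0 0 0.03; 0 0 0 0 0.03'; python3 pm.py pics/s2.png | egrep "tcp|yel|red|point"
```

```text
clock: 18.85
position: [0.5311, 0.2761, 0.2488]
ee_rot: [0.127, -3.139, 0.0]
force: [-1.8, -3.0, -1.4]
width: 0.411
gripper_force: 15.0
clock: 19.25
position: [0.531, 0.2766, 0.2489]
ee_rot: [0.128, -3.139, -0.0]
force: [-1.9, -4.0, -1.3]
width: 0.414
gripper_force: 15.0
tcp local y 0.20050496100926132 lat 6.209873630282532e-05 leg if touching 0.10152263259904724
leg_pointer 0.79 [280.  357.9] local y 0.2083
leg_pointer 0.64 [277.9 357.4] local y 0.2044
leg_pointer 0.67 [279.  355.1] local y 0.2021
yel 17 [275.3 360.4] local 0.016386566140097755 0.2057794088136959
red 13 [282.1 357.1] local 0.037062250502835 0.20995382141446467
```

View pics/s2.png

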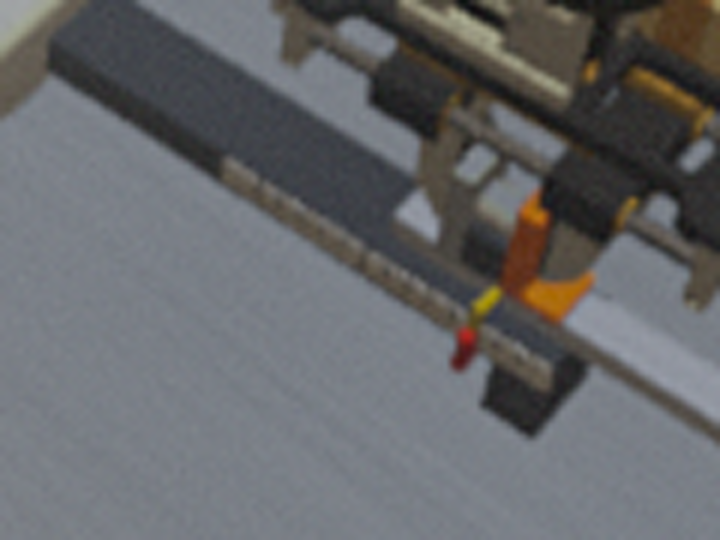

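The lever is closed against the plate (opening 38.0 mm, 15 N grip), and the yellow pointer (486,303) meets the red mark (465,348). The gripper stayed well clear of the pan. Handing in.

```bash
python3 -c "
from cell import arm
print(arm.sign_off())"
```

```text
the job is handed in; nothing more can be done
None
```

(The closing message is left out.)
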